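# Unlock the spice drawer and hold the sprung lock open

## Robot

A 6-joint arm with a two-finger parallel gripper is mounted at the origin on the work surface. World frame = base frame: x ahead of the robot, y to its left, z up, the work surface at z = 0. Lengths are in m, angles in degrees, forces in N, time in s.
With the tool pointing down it reaches from about 0.325 to 0.85 m from the base axis. Payload 15.5 kg.
Tool frame: the origin (TCP) lies midway between the tips of the shut fingers; the grasp point (between the pads) lies 19 mm behind it; z points along the fingers, y is the line along which they close (so a half turn about z gives the same grasp; the last joint's range is limited). The gripper opens to 91 mm and grips with 3 to 60 N. Pads are 32 mm wide; open, the fingers measure 118 mm over their backs; the gripper's body (76 mm by 178 mm) begins 60 mm behind the grasp point.
Start: joints at [58.356, 28.281, 77.091, -0, 74.628, -5.472], TCP at [0.276, 0.561, 0.214] pointing down, gripper open.
Joint ranges: [-166.48, 166.48], [-47.26, 123.95], [12.59, 153.08], [-70.14, 250.14], [6.76, 159.57], [-176.63, 176.63]. Speed limits (degrees/s): [108.29, 108.29, 147.25, 172.46, 172.46, 172.46].

## Interface

Orientations are given as a 3x3 rotation matrix whose columns are the frame's x, y, z axes.
In Python, from bench import ctrl gives the robot as it stands. The module is installed in compiled form; this text tells all that it offers. Calls block until the motion is done:
- ctrl.goto(position, orientation): joint-space move of the TCP to a pose.
- ctrl.move_l(position, vel=0.15, ori=None, contact_N=None): straight line of the TCP; ori=None keeps the orientation; vel is the mean speed in m/s. With contact_N (N) it stops when the force on the tool has changed by that much, and returns True; else False.
- ctrl.movej(angles): joint-space move.
- ctrl.command_gripper(opening): opening from 0.0 (shut) to 1.0 (fully open); the grip force is fixed at half the most; returns when the fingers have stopped.
- ctrl.sleep(seconds).
- ctrl.ik(position, orientation): joint angles nearest the present ones, or None.
- ctrl.read_camera(name): name is "side" or "top"; returns the picture (420x560x3 uint8, blue, green, red); there is no depth.
- ctrl.camera_params(name): a dict with "fx", "fy", "cx", "cy" (pixels), "D" ([k1, k2, p1, p2, k3] as OpenCV has them; the pictures are not rectified), "pose" (4x4, takes a point from camera to world coordinates). Camera axes: x right, y up, looking along -z (the intrinsics and any distortion apply to the point x, -y, -z); pixel columns grow to the right and rows downward; lengths in m; the calibration is good to about 2 mm. A picture is of the moment at which its call begins. camera_params takes no time and is no camera call.
A pose or a line that the arm cannot do raises ctrl.MotionError and nothing moves.
- ctrl.sign_off(): hands the job in; it is judged then, once.
Readings, each from a call of its own:
- ctrl.current_t(): time.
- ctrl.current_q(): joint angles.
- ctrl.current_dq(): joint speeds.
- ctrl.current_effort(): joint torques, N m.
- ctrl.current_tool_pos(): TCP position.
- ctrl.current_eef_rot(): TCP orientation.
- ctrl.current_contact_force(): force on the tool from outside, world axes, zero at the start.
- ctrl.current_wrist_torque(): the same for the moment, N m.
- ctrl.current_grip_width(): opening from 0.0 (shut) to 1.0 (fully open).
- ctrl.current_grasp_force(): force on a finger pad.
Only numpy, scipy, OpenCV 4.12 (cv2) and the standard library are available. Lean on these libraries where they do the work, as an engineer would, in place of code of your own. Each camera call takes 0.05 s, during which the arm holds its last target. There are 200 camera calls.

## Task

The red-headed key is standing in the lock on top of the open tool drawer's rack. Draw it straight up out of there, push it fully home in the lock on top of the other rack, the one with the closed spice drawer (its pins are sticky, so ease or wiggle the key in), then turn it a quarter turn clockwise as seen from above until the spice drawer springs forward. The lock springs back if let go, so finish while still gripping the key and holding it at the quarter turn; leave the tool drawer and all the other things where they are.

Things in the scene. Friction and masses are not known exactly. Their poses are not given: they have to be found in the camera images.
- key: Loose upright key, 73 mm long, 40 g, reversible (fits either way round). Origin at the blade's tip; z up from tip to head, x along the blade's width, y through its thickness. Steel blade 9 mm (x) by 4 mm (y), 27 mm long, last 6 mm tapered to 3 by 2 mm at the tip. Red plastic head 34 mm (x) by 10 mm (y), z 33 to 73 mm. Starts fully home in the tool rack's lock.
- key_shoulder (a point): Underside of the key's steel collar (16 mm in x, 8 mm in y, 6 mm high), on the key's axis, 27 mm above the tip. It rests on the lock's face when the key is fully home. Axes as the key's.
- key_grip (a point): Point on the key's axis inside the red head, 55 mm above the tip: grip the head here across its 10 mm thickness (y). 28 mm above the lock's face when the key is home.
- tool_rack: Fixed wooden spice rack base, 250 mm wide (y), 260 mm deep (x), 120 mm high; origin under its centre on the worktop, front towards -x, z up. Its top is a shelf board (5 mm wider each side, 8 mm overhang in front) with a low rail 42 mm high and four fixed jars 73 mm high behind x = +62 mm. Its drawer stands open by 150 mm and holds the tools.
- tool_lock (a point): Centre of the face of the tool rack's lock, set in the shelf board 80 mm ahead (-x) of the rack's centre, 122 mm above the worktop. Axes as the rack's. Brass plug of 22 mm in a steel rim of 34 mm; the keyway runs along the rack's x. No pins hold the key here: it draws straight up, 27 mm. Its plug is sprung like the other lock's.
- tool_drawer (a joint): Opening of the tool drawer, m: 0 as it stands (150 mm open), negative when pushed in.
- spice_rack: The same rack base, 250 x 260 x 120 mm, with its drawer closed and locked. Origin under its centre, front towards -x, z up. Its place and the tool rack's may be swapped.
- spice_lock (a point): Centre of the face of the spice rack's lock, placed as in the tool rack; axes as the rack's. At plug angle 0 the keyway runs along the rack's x: 11 mm (x) by 5.2 mm (y), 34 mm deep, its mouth dished 3 mm wider each way in y. Two sprung sticky pins 10 and 18 mm below the face bear on the blade's edges; pushing the key in takes about 5 to 15 N.
- spice_plug (a joint): Angle of the spice lock's plug, rad: 0 locked, growing clockwise seen from above to a stop at 1.57. A spring turns it back with 0.035 N m at 0, 0.07 N m at the stop. The blade has play in the keyway: the head must turn 0.15 to 0.25 rad further than the plug, so turn it about 1.8 rad to hold the plug at its stop.
- spice_drawer (a joint): Opening of the spice drawer, m: 0 shut. A light spring pushes it out towards the rack's -x by 15 to 25 mm as the lock's cam swings clear.
- grater: Steel grater paddle with black handle, 185 mm long, in the open tool drawer: leave. Origin under it, on the drawer's floor.
- crusher: Aluminium hand-press garlic crusher, about 150 mm long, lying on its side in the tool drawer: leave. Origin under it.
- tube1: Cork-topped glass tube, 22 mm by 78 mm, lying in the tool drawer: leave. Origin under it.
- tube2: The second cork-topped glass tube, like the first: leave. Origin under it.
- scoop: Black plastic scoop, about 125 mm long, in the tool drawer: leave. Origin under it.
- pepper_mill: Dark wooden pepper mill, 58 mm by 186 mm tall, standing on the worktop: leave. Origin under it.
- salt_pot: Grey marble salt pot with wooden lid, 102 mm by 89 mm high, on the worktop: leave. Origin under it.

How it is judged:
By the outcome, as a careful person would: the job done as asked, in the order asked, and still so for the second after the job is handed in, while the arm keeps its last pose, push and grip.
It also fails if it takes over 54 s, if anything falls off the work surface, if the arm or the gripper's body presses on something with over 40 N, if the wrist force passes 120 N, or if a joint passes its speed limit or range.

## Working session

There is one attempt and no reset: what is moved stays moved. The work goes in short steps, each a Python script; the robot and the scene stay as the last script left them, time stands still between calls to the robot, and variables do not carry over. Pictures are saved under pics/ and viewed, at most 10 in all, crops included, and the job is handed in when it is done.

```bash
mkdir -p pics; python3 - <<'E'
from bench import ctrl
import cv2,numpy as np
for n in("side","top"):
    cv2.imwrite(f"pics/{n}0.png",ctrl.read_camera(n)); p=ctrl.camera_params(n); print(n,[p[k] for k in("fx","fy","cx","cy","D")]);print(np.round(p["pose"],3))
print(ctrl.current_t(),ctrl.current_eef_rot())
E
```

```text
side [388.1708980405079, 388.1708980405079, 291.47665367100734, 204.4962975339345, array([-0.08977115,  0.        ,  0.        ,  0.        ,  0.        ])]
[[-0.876 -0.348  0.334  0.972]
 [ 0.482 -0.629  0.609  0.875]
 [-0.002  0.695  0.719  1.133]
 [ 0.     0.     0.     1.   ]]
top [440.067641677742, 440.067641677742, 282.2224591416709, 209.62029882097804, array([0.0420797, 0.       , 0.       , 0.       , 0.       ])]
[[ 0.015  0.995 -0.098  0.358]
 [-1.     0.014 -0.007 -0.022]
 [-0.006  0.098  0.995  1.391]
 [ 0.     0.     0.     1.   ]]
0.1 [[-8.97474929e-01  4.41065092e-01 -5.80360352e-04]
 [ 4.41065457e-01  8.97474484e-01 -9.02291400e-04]
 [ 1.22889368e-04 -1.06576081e-03 -9.99999425e-01]]
```

View pics/top0.png

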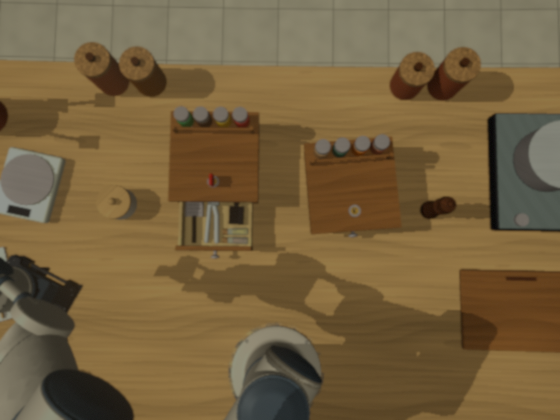

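View pics/side0.png

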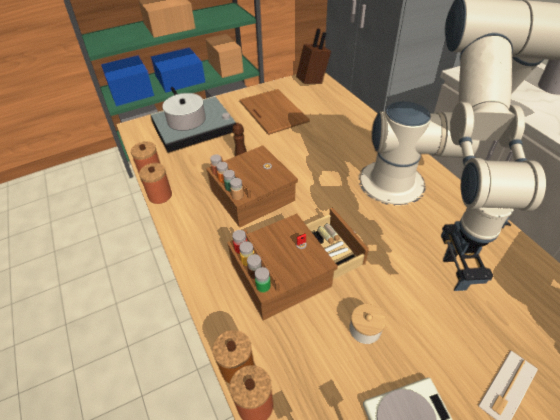

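Tool rack with the key: top (212,180), side (301,240). Spice lock: top (354,211), side (267,166). Next, enlarged crops in one montage.

```bash
python3 - <<'E'
import cv2,numpy as np
T=cv2.imread("pics/top0.png");S=cv2.imread("pics/side0.png")
def c(I,u,v,w,h,s): return cv2.resize(I[v:v+h,u:u+w],None,fx=s,fy=s,interpolation=cv2.INTER_CUBIC)
a=[c(T,165,105,100,75,4) if 0 else c(T,162,165,100,75,4),c(T,302,165,100,75,4),c(S,277,222,50,37,8)[:300],c(S,242,148,50,37,8)[:300]]
a=[cv2.resize(x,(400,300)) for x in a]
cv2.imwrite("pics/m1.png",np.vstack([np.hstack(a[:2]),np.hstack(a[2:])]))
E
```

```text
(no output)
```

View pics/m1.png

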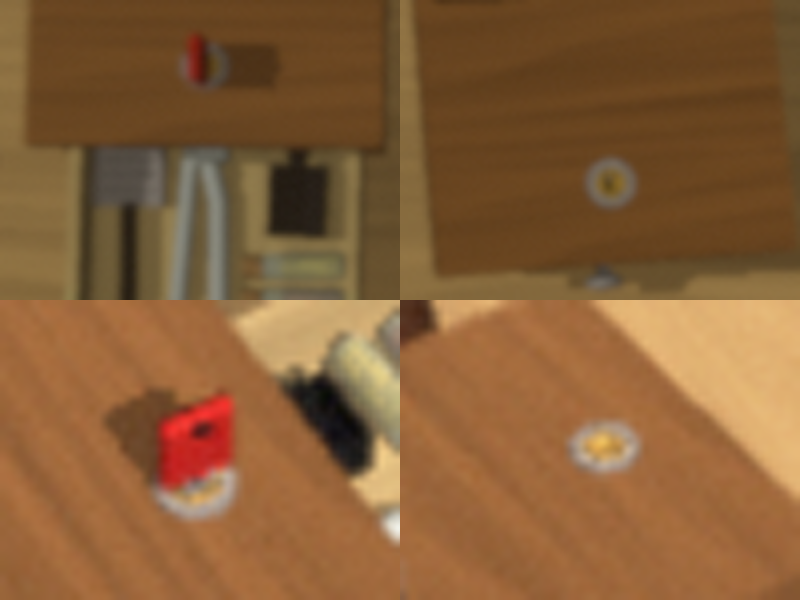

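```bash
cat > h.py <<'E'
from bench import ctrl
import cv2,numpy as np
def ray(n,uv):
    p=ctrl.camera_params(n);K=np.array([[p["fx"],0,p["cx"]],[0,p["fy"],p["cy"]],[0,0,1]])
    a=cv2.undistortPoints(np.array([[uv]],float),K,np.array(p["D"]))[0,0]
    P=np.array(p["pose"]);return P[:3,3],P[:3,:3]@np.array([a[0],-a[1],-1])
def atz(n,uv,z):
    o,d=ray(n,uv);return o+d*(z-o[2])/d[2]
def tri(u1,u2):
    o1,d1=ray("top",u1);o2,d2=ray("side",u2)
    s=np.linalg.lstsq(np.stack([d1,-d2],1),o2-o1,rcond=None)[0]
    a,b=o1+s[0]*d1,o2+s[1]*d2;return (a+b)/2,np.linalg.norm(a-b)
def R(yaw): # tool down, tool x at yaw
    c,s=np.cos(np.radians(yaw)),np.sin(np.radians(yaw));return np.array([[c,s,0],[s,-c,0],[0,0,-1.]])
E
python3 - <<'E'
from h import *
np.set_printoptions(precision=4,suppress=True)
for n,t,s in(("tool",(212.9,180.4),(301.1,244.9)),("spice",(354.1,210.4),(267.2,165.7))):
    print(n,tri(t,s),atz("top",t,.122),atz("side",s,.122))
m=lambda x,y,x0:(x0+(x+.5)/4-.5,165+(y+.5)/4-.5)
for a,b,x0 in(((28,143),(383,150),162),((38,274),(399,246),302)):
    A=atz("top",m(*a,x0),.12);B=atz("top",m(*b,x0),.12);d=A-B
    print("front",A,B,np.linalg.norm(d),np.degrees(np.arctan2(-d[0],d[1])))
# side edges: left/right
T=cv2.imread("pics/top0.png")
for a,b in (((29,0),(28,143)),((385,0),(383,150))):
    d=atz("top",m(*a,162),.12)-atz("top",m(*b,162),.12);print(np.degrees(np.arctan2(d[1],d[0])))
for a,b in (((14,0),(38,274)),((373,0),(399,246))):
    d=atz("top",m(*a,302),.12)-atz("top",m(*b,302),.12);print(np.degrees(np.arctan2(d[1],d[0])))
I=cv2.imread("pics/side0.png").astype(int)
for n in("top","side"):
    I=cv2.imread(f"pics/{n}0.png").astype(int)
    M=(I[...,2]>110)&(I[...,1]<60)&(I[...,0]<70);v,u=np.nonzero(M);k=(abs(u-(212 if n=="top" else 301))<12)&(abs(v-(180 if n=="top" else 240))<15);u,v=u[k],v[k]
    print(n,u.mean(),v.mean(),u.min(),u.max(),v.min(),v.max(),len(u)); uvc=(u.mean(),v.mean())
    if n=="top":t=uvc
print(tri(t,uvc))
E
```

```text
tool (array([0.5646, 0.1925, 0.1185]), np.float64(0.005023376287038537)) [0.5662 0.1905 0.122 ] [0.564  0.1964 0.122 ]
spice (array([ 0.4834, -0.2205,  0.1203]), np.float64(0.0021523799815492324)) [ 0.4841 -0.2208  0.122 ] [ 0.4834 -0.2178  0.122 ]
front [0.5059 0.3175 0.12  ] [0.5045 0.0597 0.12  ] 0.2578077702496845 -0.30750410466718137
front [ 0.4167 -0.0973  0.12  ] [ 0.4408 -0.3566  0.12  ] 0.2603828243807317 5.3193213845490614
1.8371331306840555
0.398876790816843
5.500022680816127
5.372265583008105
top 209.48 178.12 208 211 173 184 25
side 300.5897435897436 238.83333333333334 296 305 234 244 78
(array([0.5667, 0.1954, 0.1543]), np.float64(0.0013136797340689895))
```

```bash
python3 - <<'E'
from h import *
np.set_printoptions(precision=4,suppress=True)
x,y=.5652,.1930
ctrl.goto([x,y,.26],R(180.6)); print(ctrl.current_t(),ctrl.current_q())
print(ctrl.move_l([x,y,.131],vel=.1,contact_N=8),ctrl.current_tool_pos(),ctrl.current_t())
f0=np.array(ctrl.current_contact_force());print(f0)
for o in (.4,.26,.22,.19):
    ctrl.command_gripper(o);f=np.array(ctrl.current_contact_force());print(o,f-f0,ctrl.current_grip_width(),ctrl.current_t())
    if np.linalg.norm(f-f0)>1.5:break
T=ctrl.read_camera("top");S=ctrl.read_camera("side")
cv2.imwrite("pics/m2.png",np.hstack([cv2.resize(T[130:230,150:250],(400,400),interpolation=2),cv2.resize(S[200:275,265:340],(400,400),interpolation=2)]))
E
```

```text
1.8167 [ 13.1954  23.7259  77.4856   0.0121  78.7987 -77.4352]
False [0.5656 0.1931 0.1316] 3.2583
[0.255  0.3006 0.4356]
0.4 [ 0.132  -0.722  -0.7897] 0.39986011472548616 4.2
0.26 [ 0.0714 -0.3782  0.181 ] 0.25851196893126305 4.6167
0.22 [-0.649  -0.4078 -0.498 ] 0.22114717720285926 4.9083
0.19 [-0.2555  0.3    -0.7265] 0.18950997245373719 5.175
```

View pics/m2.png

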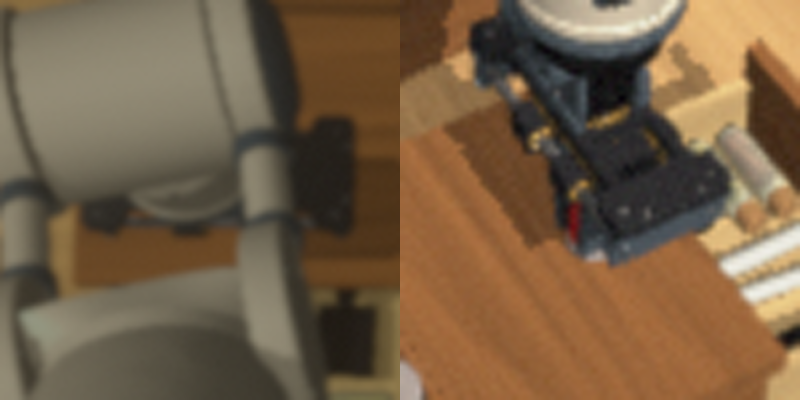

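The side view shows the red head between the fingers (575,225). I'll go on closing.

```bash
python3 - <<'E'
from h import *
np.set_printoptions(precision=4,suppress=True)
p=np.array([.5652,.1930,.131]);f0=np.array(ctrl.current_contact_force())
for o in (.17,.155,.14,.128):
    ctrl.command_gripper(o);f=np.array(ctrl.current_contact_force())-f0;print(o,f,ctrl.current_wrist_torque(),ctrl.current_grip_width(),ctrl.current_t())
    k=0
    while abs(f[1])>2 and k<6:
        p[1]+=.0006*np.sign(f[1]);ctrl.move_l(p,vel=.02);f=np.array(ctrl.current_contact_force())-f0;k+=1;print(p[1],f)
E
```

```text
0.17 [-0.4239 -0.2926 -0.478 ] [ 0.0163 -0.0285  0.0253] 0.16956623462744536 5.525
0.155 [-0.6434  0.1227 -0.5976] [ 0.0053 -0.0374 -0.0167] 0.15418080670452988 5.7583
0.14 [-0.4113 -0.1269  0.7812] [-0.0363 -0.0183 -0.0112] 0.1429873697752889 5.9917
0.128 [-0.7156 -1.728   0.6644] [-0.0149  0.0248  0.0107] 0.1309211155142635 6.2167
```

```bash
python3 - <<'E'
from h import *
np.set_printoptions(precision=4,suppress=True)
q=lambda s:print(s,np.array(ctrl.current_contact_force()),np.array(ctrl.current_wrist_torque()),np.array(ctrl.current_tool_pos()),ctrl.current_grip_width(),ctrl.current_grasp_force(),round(ctrl.current_t(),2))
p=np.array([.5652,.1930,.131])
ctrl.command_gripper(.05);q("closed")
f=np.array(ctrl.current_contact_force());k=0
while abs(f[1])>2.5 and k<6:
    p[1]+=.0004*np.sign(f[1]);ctrl.move_l(p,vel=.02);f=np.array(ctrl.current_contact_force());k+=1;q(p[1])
p[2]+=.012;ctrl.move_l(p,vel=.04);q("up12")
p[2]+=.05;ctrl.move_l(p,vel=.08);q("up")
E
```

```text
closed [ 1.3452 -7.4785 -1.262 ] [-1.7481 -0.2589  0.0099] [0.5651 0.192  0.1308] 0.11231550828723567 29.986839294433594 6.43
0.1926 [ 0.5    -6.2526 -2.1967] [-1.3155 -0.1871  0.0316] [0.5651 0.1919 0.1308] 0.10896312492743253 29.98842626810074 6.68
0.19219999999999998 [ 1.0948 -5.3653 -1.802 ] [-1.0812 -0.1826  0.042 ] [0.5651 0.1919 0.1309] 0.10921972913766836 29.989275634288788 6.93
0.19179999999999997 [ 0.0543 -2.8803 -2.0954] [-0.5567 -0.001   0.0031] [0.5652 0.1918 0.131 ] 0.10632607084319491 29.991889894008636 7.18
0.19139999999999996 [ 0.2377  0.0031 -0.1249] [ 0.0272  0.0259 -0.0229] [0.5653 0.1917 0.1311] 0.10532050598250353 29.995546638965607 7.43
up12 [-0.4504 -0.7385 -0.8065] [0.0102 0.0039 0.0137] [0.5654 0.1915 0.1433] 0.11089159264868621 29.995656609535217 7.88
up [-0.1345 -0.1969  0.0724] [ 0.0441 -0.0592  0.0136] [0.5649 0.1913 0.1926] 0.10720770550085526 29.995579719543457 8.66
```

```bash
python3 - <<'E'
from h import *
np.set_printoptions(precision=4,suppress=True)
ctrl.move_l([.5652,.1914,.25],vel=.12)
x,y=.4837,-.2203
ctrl.goto([x,y,.25],R(185.4));print(ctrl.current_t(),ctrl.current_q())
ctrl.move_l([x,y,.168],vel=.08);print(ctrl.current_t(),ctrl.current_tool_pos(),ctrl.current_grip_width())
T=ctrl.read_camera("top");S=ctrl.read_camera("side")
cv2.imwrite("pics/s3.png",S)
cv2.imwrite("pics/m3.png",np.hstack([cv2.resize(T[160:260,304:404],(400,400),interpolation=2),cv2.resize(S[136:186,242:292],(400,400),interpolation=2)]))
E
```

```text
10.8333 [ -30.8457   18.6935   87.3171    0.0122   73.996  -126.2898]
12.0083 [ 0.484  -0.2205  0.1685] 0.1058475519602934
```

View pics/m3.png

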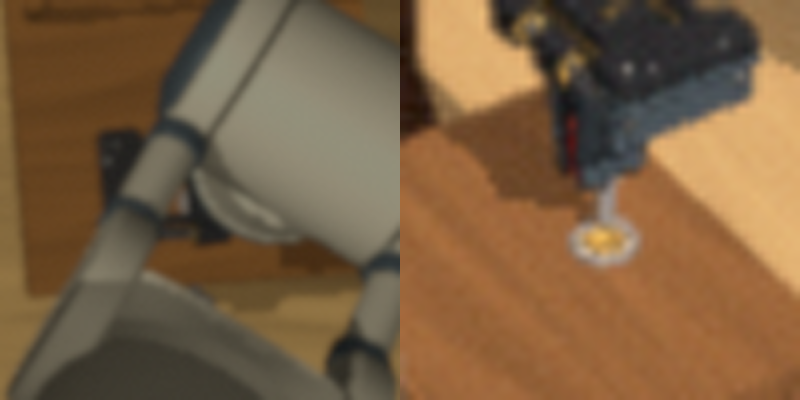

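The blade (606,190–224) points at the lock centre (605,241), as expected from 10 mm above. Start the insertion.

```bash
python3 - <<'E'
from h import *
np.set_printoptions(precision=3,suppress=True)
q=lambda s:print(s,np.array(ctrl.current_contact_force()),np.array(ctrl.current_wrist_torque()),np.array(ctrl.current_tool_pos()),round(ctrl.current_t(),2))
x,y=.4837,-.2203
q("0")
c=ctrl.move_l([x,y,.151],vel=.02,contact_N=4);q(c)
E
```

```text
0 [-0.042 -0.17  -0.824] [-0.008  0.002  0.015] [ 0.484 -0.22   0.168] 12.11
True [ 2.184 -0.984  1.516] [-0.024 -0.496 -0.031] [ 0.484 -0.22   0.151] 12.89
```

```bash
cat > ins.py <<'E'
from h import *
import sys
np.set_printoptions(precision=3,suppress=True)
def q(s):
    f=np.array(ctrl.current_contact_force());P=np.array(ctrl.current_tool_pos())
    print(s,f,np.array(ctrl.current_wrist_torque()),P,round(ctrl.current_t(),2));return f,P
def insert(p,zend,n,step=.0015,fmax=28):
    for i in range(n):
        p[2]=max(p[2]-step,zend)
        ctrl.move_l(p,vel=.02);f,P=q(i)
        p[:2]+=np.clip(.0001*f[:2],-.0006,.0006)*(abs(f[:2])>1.5)
        if f[2]>fmax: print("hard");break
        if p[2]<=zend: break
    print("cmd",p)
E
python3 - <<'E'
from ins import *
insert(np.array([.4839,-.2203,.151]),.138,9)
E
```

```text
0 [ 5.861  0.79  -3.112] [ 0.13  -1.29  -0.033] [ 0.484 -0.22   0.149] 13.14
1 [ 4.497  0.07  -1.405] [ 0.082 -1.049 -0.023] [ 0.485 -0.22   0.148] 13.39
2 [ 3.849  0.894 -1.487] [ 0.024 -0.724 -0.016] [ 0.485 -0.22   0.146] 13.64
3 [ 1.247 -0.304 -1.056] [ 0.104 -0.139  0.06 ] [ 0.485 -0.22   0.145] 13.89
4 [ 0.379 -0.01   0.104] [-0.005  0.132  0.014] [ 0.485 -0.22   0.143] 14.14
5 [-1.159 -0.501 -2.666] [-0.037  0.322  0.027] [ 0.485 -0.22   0.142] 14.39
6 [-2.559 -0.923 -3.316] [-0.096  0.54  -0.041] [ 0.485 -0.22   0.14 ] 14.64
7 [-2.407  0.099 -2.682] [-0.104  0.394  0.017] [ 0.485 -0.22   0.139] 14.89
8 [-0.456 -0.063 -1.684] [-0.071  0.141 -0.064] [ 0.485 -0.22   0.138] 15.14
cmd [ 0.485 -0.22   0.138]
```

```bash
python3 - <<'E'
from ins import *
q("");print(ctrl.current_grip_width(),ctrl.current_grasp_force())
S=ctrl.read_camera("side");cv2.imwrite("pics/m4.png",cv2.resize(S[131:191,237:317],(800,600),interpolation=2))
E
```

```text
[-0.456 -0.063 -1.684] [-0.071  0.141 -0.064] [ 0.485 -0.22   0.138] 15.14
0.1107248149760788 29.99858021736145
```

View pics/m4.png

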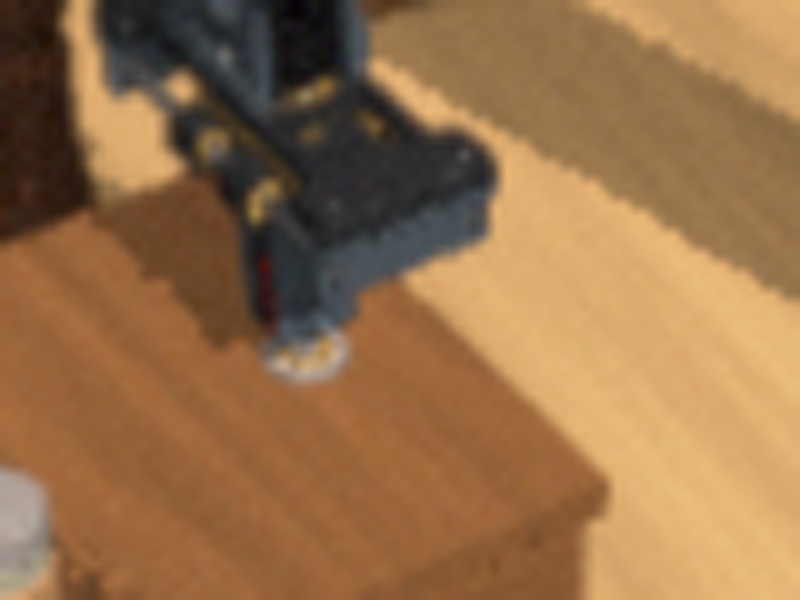

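It's in the lock (305,355) with the head between the pads. Continue to home.

```bash
python3 - <<'E'
from ins import *
p=np.array(ctrl.current_tool_pos());p[2]=.1377
insert(p,.1285,9,step=.0012,fmax=22)
print(ctrl.current_grip_width(),ctrl.current_grasp_force())
E
```

```text
0 [ 0.412 -1.155 -4.095] [-0.189 -0.202 -0.002] [ 0.485 -0.22   0.136] 15.44
1 [ 2.608  1.484 -2.445] [ 0.426 -0.462 -0.036] [ 0.485 -0.22   0.135] 15.69
2 [0.164 1.561 4.52 ] [ 0.536 -0.023  0.006] [ 0.485 -0.22   0.134] 15.94
3 [1.617 0.633 0.349] [ 0.223 -0.467 -0.021] [ 0.486 -0.22   0.133] 16.19
4 [ 3.179 -1.412 -7.175] [-0.219 -0.855  0.09 ] [ 0.486 -0.22   0.131] 16.44
5 [ 0.839 -0.398  2.695] [-0.155 -0.108  0.015] [ 0.486 -0.22   0.131] 16.69
6 [-3.796 -0.965 16.508] [ 0.049  0.635 -0.001] [ 0.486 -0.22   0.13 ] 16.94
7 [-3.284  2.664 25.029] [ 0.494  0.754 -0.037] [ 0.486 -0.22   0.13 ] 17.19
hard
cmd [ 0.485 -0.22   0.129]
0.10544675722277347 30.003866851329803
```

```bash
python3 - <<'E'
from ins import *
p=np.array([*ctrl.current_tool_pos()[:2],.1293])
print(p)
for a in (3,-3,0):
    ctrl.move_l(p,ori=R(185.4+a),vel=.02);q(a);print(round(ctrl.current_tool_pos()[2],5))
S=ctrl.read_camera("side");cv2.imwrite("pics/m5.png",cv2.resize(S[146:176,247:287],(800,600),interpolation=2))
E
```

```text
[ 0.486 -0.22   0.129]
3 [-3.621  0.648 18.887] [ 0.107  0.653 -0.034] [ 0.486 -0.221  0.13 ] 17.44
0.13015
-3 [-3.437 -0.582 17.881] [-0.063  0.772 -0.047] [ 0.486 -0.221  0.13 ] 17.7
0.13015
0 [-3.17  -0.157 18.123] [ 0.069  0.747 -0.009] [ 0.486 -0.221  0.13 ] 17.95
0.13015
```

View pics/m5.png

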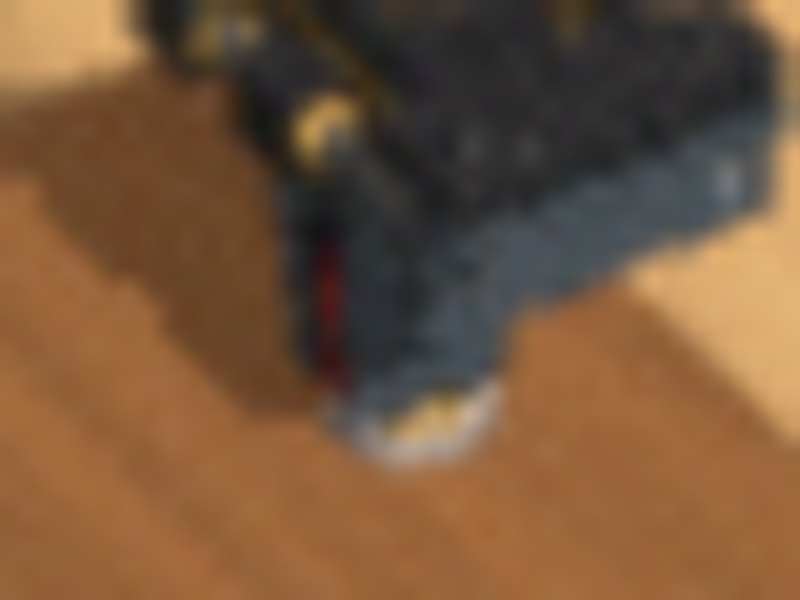

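```bash
python3 - <<'E'
from ins import *
p=np.array([*ctrl.current_tool_pos()[:2],.1297]);a=0
while a<104:
    a=min(a+6,104)
    ctrl.move_l(p,ori=R(185.4-a),vel=.02);f,P=q(a)
    p[:2]+=np.clip(.00004*f[:2],-.0005,.0005)
    if np.linalg.norm(f[:2])>15 or f[2]>30: print("stop");break
print(ctrl.current_grip_width(),ctrl.current_grasp_force(),ctrl.current_q(),p)
cv2.imwrite("pics/s6.png",ctrl.read_camera("side"));T=ctrl.read_camera("top");cv2.imwrite("pics/t6.png",T)
E
```

```text
6 [-3.317  0.596 13.768] [ 0.155  0.568 -0.017] [ 0.486 -0.221  0.13 ] 18.26
12 [-2.477 -0.633 12.907] [-0.074  0.489  0.027] [ 0.486 -0.221  0.13 ] 18.52
18 [-2.016 -2.263 12.442] [-0.242  0.376 -0.009] [ 0.486 -0.221  0.13 ] 18.77
24 [-2.013 -1.892 13.258] [-0.311  0.36   0.029] [ 0.486 -0.221  0.13 ] 19.03
30 [-1.647 -2.488 11.909] [-0.27   0.335  0.006] [ 0.486 -0.221  0.13 ] 19.29
36 [-1.205 -2.653 11.29 ] [-0.355  0.37   0.042] [ 0.486 -0.221  0.13 ] 19.55
42 [-1.419 -0.965 11.271] [-0.377  0.351  0.046] [ 0.486 -0.222  0.13 ] 19.81
48 [-2.21  -1.311 11.705] [-0.406  0.468  0.076] [ 0.486 -0.222  0.13 ] 20.07
54 [-2.083 -0.983 12.239] [-0.362  0.223  0.036] [ 0.486 -0.222  0.13 ] 20.32
60 [-1.598 -1.358 11.935] [-0.429  0.237  0.071] [ 0.486 -0.222  0.13 ] 20.58
66 [-2.475 -2.538 10.733] [-0.509  0.34   0.065] [ 0.486 -0.222  0.13 ] 20.84
72 [-2.102 -2.137 11.797] [-0.496  0.327  0.022] [ 0.485 -0.222  0.13 ] 21.1
78 [-2.273 -1.942 11.09 ] [-0.535  0.374  0.111] [ 0.485 -0.222  0.13 ] 21.36
84 [-1.629 -1.838 12.466] [-0.57   0.488  0.06 ] [ 0.485 -0.222  0.13 ] 21.62
90 [-1.408 -1.87  11.687] [-0.466  0.447  0.092] [ 0.485 -0.222  0.13 ] 21.88
96 [-3.733 -2.185 14.034] [-0.484  0.898  0.063] [ 0.485 -0.222  0.13 ] 22.13
102 [-5.072 -2.462 14.081] [-0.491  1.195  0.068] [ 0.484 -0.222  0.13 ] 22.39
104 [-4.669 -1.021 13.728] [-0.405  0.948  0.118] [ 0.484 -0.222  0.13 ] 22.64
0.10726501426585565 30.00353693962097 [-31.045  26.793  95.8    -0.043  57.388 -22.42 ] [ 0.484 -0.222  0.13 ]
```

```bash
python3 - <<'E'
from ins import *
p=np.array([*ctrl.current_tool_pos()[:2],.1297])
for a in (106,108):
    ctrl.move_l(p,ori=R(185.4-a),vel=.02);ctrl.sleep(.2);f,P=q(a)
    print(np.mean([(ctrl.sleep(.02),ctrl.current_wrist_torque()[2])[1] for _ in range(15)]))
    p[:2]+=np.clip(.00004*f[:2],-.0005,.0005)
print(ctrl.current_grip_width(),ctrl.current_grasp_force())
S=ctrl.read_camera("side");T=ctrl.read_camera("top")
S0=cv2.imread("pics/side0.png");T0=cv2.imread("pics/top0.png")
c=lambda I,u,v:cv2.resize(I[v:v+75,u:u+100],(400,300),interpolation=2)
cv2.imwrite("pics/m7.png",np.vstack([np.hstack([c(T0,302,185),c(T,302,185)]),np.hstack([c(S0,225,150),c(S,225,150)])]))
E
```

```text
106 [-3.025  0.769 13.954] [0.092 0.715 0.158] [ 0.484 -0.222  0.13 ] 23.19
0.15345944189893443
108 [-2.69  -0.187 13.612] [-0.083  0.642  0.11 ] [ 0.484 -0.222  0.13 ] 23.89
0.09381096114468322
0.10982269283508533 30.002463161945343
```

View pics/m7.png

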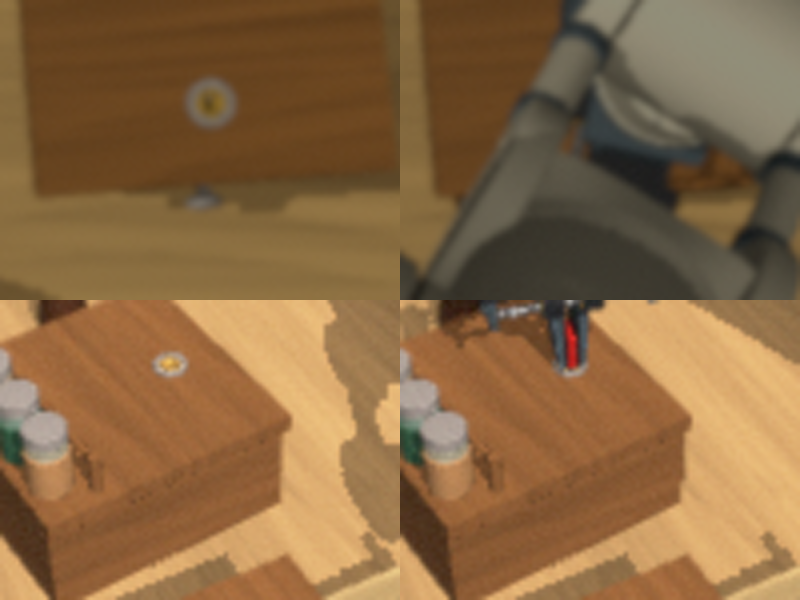

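```bash
python3 - <<'E'
from ins import *
S=ctrl.read_camera("side");T=ctrl.read_camera("top")
S0=cv2.imread("pics/side0.png");T0=cv2.imread("pics/top0.png")
c=lambda I,u,v:cv2.resize(np.clip(I[v:v+30,u:u+40].astype(float)*1.5,0,255).astype(np.uint8),(400,300),interpolation=2)
cv2.imwrite("pics/m8.png",np.vstack([np.hstack([c(T0,366,213),c(T,366,213)]),np.hstack([c(S0,270,175),c(S,270,175)])]))
E
```

```text
(no output)
```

View pics/m8.png

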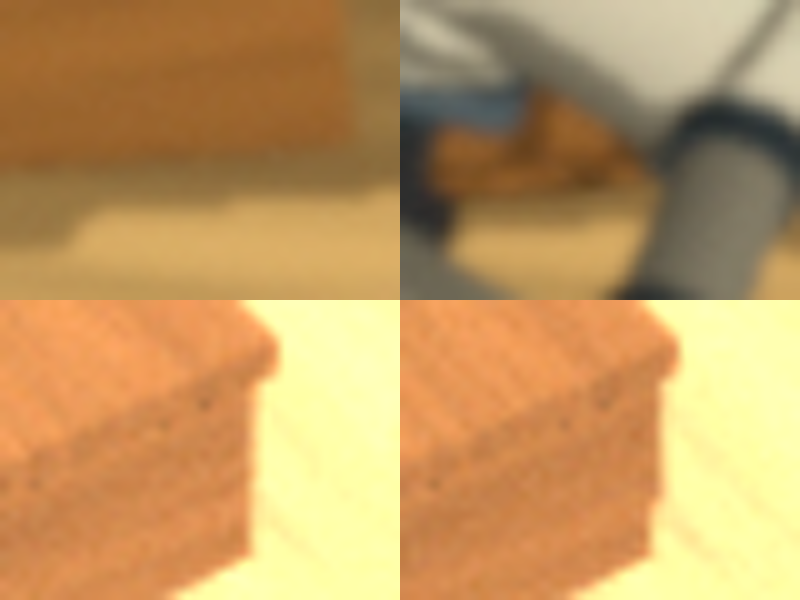

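The top view now shows the drawer front about 3 px beyond the shelf edge, roughly 18 mm open, and the side view shows it bulging at the corner. The torque is past the spring's full value, so the plug is at its stop.

```bash
python3 - <<'E'
from ins import *
q("");print(ctrl.sign_off())
E
```

```text
[-3.601  0.406 13.03 ] [-0.093  0.672  0.113] [ 0.484 -0.222  0.13 ] 24.34
the job is handed in; nothing more can be done
None
```

The key is home in the spice lock and held at the quarter turn, and the spice drawer has sprung forward about 18 mm; I handed the job in at 24 s (limit 54 s), still gripping the key.

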